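# Top the tin pyramid and hold the dryer on its third click

## Task

Get the washed seed tins drying: take the tin that lies in the drip tray and lay it lengthwise in the gap on top of the two tins on the dryer, so that the three make a pyramid, and let go of it. Then turn the dryer's spring-return dial clockwise past its first two clicks to the third (the three-pip mark, short of the end stop) and hold it there: finish while still holding the dial at the third click, with the pyramid standing. Leave the flowerpot, screwdriver, steel square and hinge where they are.

Things in the scene. Friction and masses are not known exactly. Their poses are not given: they have to be found in the camera images.
- tin_c (a point): Centre (half-way up) of the loose steel tin, a closed cylinder 60 mm in diameter and 90 mm long, about 110 to 220 g, lying on its side in the drip tray; its x axis runs along the cylinder's length. It turns about this axis as it rolls, so its y and z axes mean nothing.
- tin: The same loose tin; origin on its skin, mid-length (underside as built), x along its length.
- base_a: First of two tins like the loose one that lie side by side on the dryer deck between low chocks, axes parallel to the dryer's x; origin on its skin, mid-length. Only to be built upon.
- base_b: Second of the two tins on the deck, on the dial's side (+y of the dryer); origin on its skin, mid-length.
- base_a_c (a point): Centre of tin base_a, 80 mm above the table, 33 mm from the dryer's middle plane towards -y of the dryer, within 6 mm of the dryer's middle along x.
- base_b_c (a point): Centre of tin base_b, 80 mm above the table, 33 mm from the dryer's middle plane towards +y of the dryer. The tins' centres are 66 mm apart, leaving a 6 mm gap.
- tray: Fixed aluminium drip tray 130 x 140 mm, floor 6 mm thick, rim 10 mm high; the tin rests on its floor between two chocks (8 mm high) parallel to the tray's x. Origin under its centre.
- dryer: Fixed white tin dryer. Origin on the table below the middle of the two tins on its deck, z up. Deck 200 mm (x) by 310 mm (y from -90 to +220 mm), top 50 mm above the table; a control turret on the deck at y +115 to +215 mm, x -55 to +55 mm, its top 110 mm above the table, carries the dial. The chocks on the deck are 8 mm high.
- gap (a point): Point fixed to the dryer where the centre of the third tin lies when saddled in the gap over the two others: 130 mm above the table, axes as the dryer's (tin lengthwise along x).
- dial_grip (a point): Grip point of the dial, on its upright turning axis (dryer x 0, y +165 mm), 142 mm above the table. The grip is an upright black bar 56 mm long (along this point's x), 16 mm thick (along y), standing from 119 to 157 mm above the table on a black disc of 60 mm diameter. The point turns with the dial; the bar's white-marked end (the pointer) lies towards the point's -x, which is the dryer's -x when the dial is at rest.
- dial (a joint): Angle of the dial in rad: 0 at rest (pointer at the line mark), growing as it turns clockwise seen from above. Clicks (detents) at 0.4, 0.8 and 1.2 rad, marked by one, two and three pips on the turret top; ridges between them at 0.2, 0.6, 1.0 and 1.4; end stop at 1.55. A spring always returns it to 0 when released, over all clicks: torque about 0.10 N m at rest to 0.24 at the third click, the ridges adding less than 0.1.
- pot: Bystander: white ceramic flowerpot, open and empty, tapering to 96 mm across at the rim, 80 mm high; origin under its centre.
- screwdriver: Bystander: yellow-handled screwdriver lying beyond the dryer.
- square: Bystander: small steel square, 100 x 70 mm, lying flat.
- hinge: Bystander: stainless steel hinge, 66 x 60 mm, lying open and flat.
Mind the look-alikes: they are no part of the job. What is shaped like the tin but turquoise or yellow is not meant. Leave any blue look-alike of the base_a alone.

How it is judged:
On the way, in this order (a step that is already met when the one before it is completed fails the run):
1. the loose tin lies saddled on both deck tins, let go (distance between tin_c and gap below 0.018 m and z of tin_c in the frame of gap between -0.006 and 0.006 m and angle between the x axis of tin_c and the x axis of gap, either way round below 0.15 rad and contact force between tin and base_a above 0.1 N and contact force between tin and base_b above 0.1 N and contact force between tin and the fingers below 0.05 N and linear speed of tin below 0.02 m/s and horizontal distance between each of base_a_c, base_b_c and gap below 0.042 m), for 0.3 s.
2. the dial is held at its third click by the fingers (value of joint dial between 1.05 and 1.35 rad and contact force between the fingers and dial above 1 N), for 0.3 s.
At the end, for the whole second after the job is handed in: Fingers press the dial bar over 1 N, dial at 1.05-1.35 rad; the tin rests still on both deck tins, untouched: centre within 18 mm of the gap point, 6 mm in height, length within 0.15 rad of dryer x; deck tin centres within 42 mm of the gap point in plan (all of step 1 and all of step 2); the arm keeps its last pose, push and grip.
It fails at once if pot moved more than 20 mm (distance of pot from where it was at the start of the episode above 0.02 m).
It fails at once if screwdriver moved more than 20 mm (distance of screwdriver from where it was at the start of the episode above 0.02 m).
It fails at once if square moved more than 20 mm (distance of square from where it was at the start of the episode above 0.02 m).
It fails at once if hinge moved more than 20 mm (distance of hinge from where it was at the start of the episode above 0.02 m).
It also fails if it takes over 51 s, if anything falls off the work surface, if the arm or the gripper's body presses on something with over 40 N, if the wrist force passes 120 N, or if a joint passes its speed limit or range.

## Robot

A 6-joint arm with a two-finger parallel gripper is mounted at the origin on the work surface. World frame = base frame: x ahead of the robot, y to its left, z up, the work surface at z = 0. Lengths are in m, angles in rad, forces in N, time in s.
With the tool pointing down it reaches from about 0.375 to 0.925 m from the base axis. Payload 5.7 kg.
Tool frame: the origin (TCP) lies midway between the tips of the shut fingers; the grasp point (between the pads) lies 19 mm behind it; z points along the fingers, y is the line along which they close (so a half turn about z gives the same grasp; the last joint's range is limited). The gripper opens to 88 mm and grips with 3 to 60 N. Pads are 20 mm wide; open, the fingers measure 115 mm over their backs; the gripper's body (75 mm by 178 mm) begins 61 mm behind the grasp point.
Start: joints at [1.191, 0.359, 1.51, -0, 1.272, -0.115], TCP at [0.157, 0.579, 0.223] pointing down, gripper open.
Joint ranges: [-2.97, 2.97], [-1.01, 2.36], [0.21, 2.38], [-0.96, 4.11], [0.2, 2.71], [-2.98, 2.98]. Speed limits (rad/s): [2.39, 2.39, 3.14, 3.14, 3.14, 3.14].

## Interface

Orientations are given as a unit quaternion [x, y, z, w].
In Python, from bench import move_ptp, servo_line, goto_joints, move_gripper, sleep, inverse_kinematics, capture, PlanningError, close_job, spot_in, silhouettes, current_clock, current_joint_pos, current_qvel, current_joint_torque, current_position, current_orientation, current_force, current_torque, current_finger_gap, current_grip_force gives the robot as it stands. Calls block until the motion is done:
- move_ptp(position, orientation): joint-space move of the TCP to a pose.
- servo_line(position, orientation=None, rate=0.15, contact_N=None): straight line of the TCP; orientation=None keeps the orientation; rate is the mean speed in m/s. With contact_N (N) it stops when the force on the tool has changed by that much, and returns True; else False.
- goto_joints(angles): joint-space move.
- move_gripper(opening): finger opening in m; the grip force is fixed at half the most; returns when the fingers have stopped.
- sleep(seconds).
- inverse_kinematics(position, orientation): joint angles nearest the present ones, or None.
- capture(name): name is "scene" or "top" or "wrist"; returns a dict with "image" (384x512x3 uint8, blue, green, red), "range_z" (384x512 float32, m along the optical axis (not along the pixel's ray), 0 where there is no reading), "intrinsics" (3x3 intrinsics, pixels), "k1" (the pictures are not rectified: a ray, as slopes to the right and down, at radius r is drawn at 1 + k1 r^2 times it, then the intrinsics apply), "R" (3x3) and "t" (3): a world point X has camera coordinates R X + t. Camera axes: x right, y down, z forward; pixel columns grow to the right and rows downward; lengths in m; the calibration is good to about 2 mm. A picture is of the moment at which its call begins.
A pose or a line that the arm cannot do raises PlanningError and nothing moves.
- close_job(): hands the job in; it is judged then, once.
Trained networks look in the newest picture that a camera, given by its name, has taken for a name from the list of things; names that differ only in an ending like _2 or _b are one class to them, and where a whole thing is asked for, a point or a joint stands for the part that bears it (a point fixed in the world has none). Each returns a list of dicts, best first, with "conf" (0 to 1); they miss things now and then, are a little off and sometimes report something else, mostly with a low value. They report only what shows in the picture. A call takes as long as a camera call. They do not tell look-alikes from the thing itself.
- spot_in(camera, query): "xy" ([column, row] in pixels, amid what is visible of it).
- silhouettes(camera, query): "region" (384x512 bool, what is visible of it) and "xy" ([column, row] in pixels, amid what is visible of it).
Readings, each from a call of its own:
- current_clock(): time.
- current_joint_pos(): joint angles.
- current_qvel(): joint speeds.
- current_joint_torque(): joint torques, N m.
- current_position(): TCP position.
- current_orientation(): TCP orientation.
- current_force(): force on the tool from outside, world axes, zero at the start.
- current_torque(): the same for the moment, N m.
- current_finger_gap(): finger opening in m.
- current_grip_force(): force on a finger pad.
Only numpy, scipy, OpenCV 4.12 (cv2) and the standard library are available. Lean on these libraries where they do the work, as an engineer would, in place of code of your own. Each camera call takes 0.05 s, during which the arm holds its last target. There are 200 camera calls.

## Working session

There is one attempt and no reset: what is moved stays moved. The work goes in short steps, each a Python script; the robot and the scene stay as the last script left them, time stands still between calls to the robot, and variables do not carry over. Pictures are saved under pics/ and viewed, at most 10 in all, crops included, and the job is handed in when it is done.

```bash
mkdir -p pics; ls
cat > h.py <<'E'
import numpy as np, cv2
from bench import *
def cloud(c):
    z=c["range_z"]; K=c["intrinsics"]; H,W=z.shape
    D=np.array([c["k1"],0,0,0],float)
    u,v=np.meshgrid(np.arange(W),np.arange(H))
    p=cv2.undistortPoints(np.stack([u,v],-1).reshape(-1,1,2).astype(np.float64),K,D).reshape(H,W,2)
    P=np.dstack([p*z[...,None],z])
    P=(P-np.asarray(c["t"]))@np.asarray(c["R"])
    P[z<=0]=np.nan
    return P
E
python3 - <<'E'
from h import *
for n in ["scene","top"]:
    c=capture(n); cv2.imwrite(f"pics/{n}0.png",c["image"]); P=cloud(c)
    np.savez(f"{n}0.npz",P=P,im=c["image"])
    print(n,c["k1"],(-np.asarray(c["R"]).T@c["t"]).round(3))
    for q in ["tin","base_a","tray","dryer","dial","pot","screwdriver","square","hinge"]:
        for s in silhouettes(n,q)[:5]:
            m=s["region"]; X=P[m]; X=X[~np.isnan(X).any(1)]
            print(q,round(s["conf"],2),np.round(s["xy"]),m.sum(), np.median(X,0).round(3) if len(X) else None, np.median(c["image"][m],0))
print(current_clock())
E
```

```text
pics
scene 0.02939465676811095 [ 1.413 -0.109  1.06 ]
tin 0.95 [132. 193.] 367 [ 0.388 -0.457  0.049] [152. 152.  12.]
tin 0.6 [181. 171.] 305 [ 0.269 -0.269  0.049] [ 10. 182. 213.]
tin 0.58 [191. 198.] 413 [ 0.453 -0.227  0.055] [159. 150. 149.]
base_a 0.85 [230. 229.] 422 [ 0.613 -0.085  0.052] [193.   98.5  43.5]
base_a 0.59 [288. 198.] 435 [0.518 0.137 0.099] [140. 132. 131.]
base_a 0.57 [274. 196.] 404 [0.516 0.073 0.1  ] [139. 131. 131.]
base_a 0.28 [193. 199.] 381 [ 0.457 -0.229  0.056] [159. 149. 149.]
base_a 0.26 [273. 292.] 241 [0.851 0.024 0.022] [ 10. 170. 197.]
tray 0.94 [186. 205.] 684 [ 0.449 -0.24   0.006] [162. 153. 153.]
tray 0.23 [191. 198.] 409 [ 0.452 -0.23   0.055] [158. 148. 147.]
dryer 0.71 [306. 209.] 3025 [0.562 0.215 0.05 ] [147. 151. 153.]
dryer 0.25 [189. 199.] 406 [ 0.453 -0.23   0.055] [158.  148.5 147. ]
pot 0.83 [152. 219.] 620 [ 0.524 -0.371  0.054] [165. 171. 166.]
screwdriver 0.79 [275. 289.] 228 [0.847 0.025 0.023] [  9.  170.5 199.5]
square 0.71 [198. 264.] 225 [ 0.7   -0.207  0.006] [152. 142. 139.]
hinge 0.61 [369. 212.] 210 [0.544 0.458 0.005
[... 552 characters left out ...]
362 [ 0.428 -0.218  0.006] [193. 182. 184.]
tray 0.44 [332. 227.] 619 [ 0.435 -0.227  0.06 ] [187. 176. 175.]
dryer 0.73 [190. 204.] 5723 [0.499 0.205 0.051] [194. 199. 203.]
dryer 0.56 [229. 208.] 647 [0.492 0.074 0.105] [176. 167. 165.]
dial 0.68 [162. 198.] 324 [0.509 0.268 0.123] [46. 43. 43.]
dial 0.32 [382. 190.] 785 [ 0.549 -0.381  0.041] [165. 171. 166.]
pot 0.56 [381. 188.] 798 [ 0.548 -0.381  0.043] [167.5 173.  167.5]
pot 0.51 [162. 197.] 378 [0.51  0.268 0.121] [50. 47. 48.]
screwdriver 0.83 [248.  99.] 318 [0.832 0.026 0.021] [ 27.5 175.  199. ]
square 0.64 [322. 143.] 331 [ 0.702 -0.21   0.006] [135. 129. 127.]
hinge 0.91 [115. 194.] 392 [0.541 0.455 0.005] [189. 178. 176.]
1.0
```

```bash
python3 -c "
import cv2,numpy as np
a=cv2.imread('pics/scene0.png');b=cv2.imread('pics/top0.png')
cv2.imwrite('pics/both.png',cv2.resize(np.vstack([a,b]),(400,600),interpolation=cv2.INTER_AREA))"
```

```text
(no output)
```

View pics/top0.png

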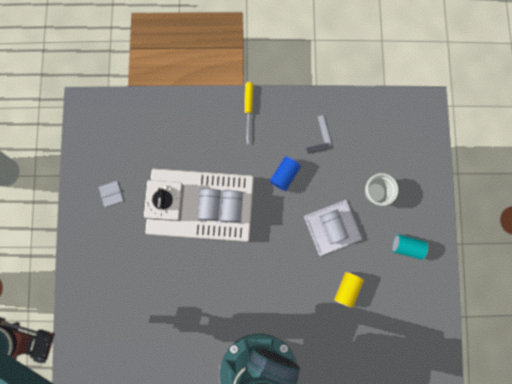

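View pics/scene0.png

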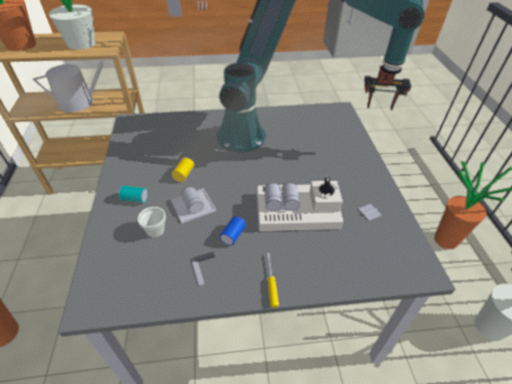

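Top view: grey loose tin on the tray at (335,226), pair of deck tins at (209,204)/(231,207), dial at (162,199). The coloured tins (blue, teal, yellow) are the decoys. Next I'll take close-ups with the wrist camera.

```bash
cat >> h.py <<'E'
from scipy.spatial.transform import Rotation as Ro
def down(a):  # tool z down, finger closing line (tool y) at world angle a
    y=np.array([np.cos(a),np.sin(a),0]); z=np.array([0,0,-1.])
    return Ro.from_matrix(np.column_stack([np.cross(y,z),y,z])).as_quat()
E
python3 - <<'E'
from h import *
R0=Ro.from_quat(current_orientation()).as_matrix(); print(R0.round(2))
a0=np.pi/2-0.09
for a in (a0,a0+np.pi):
    print(a,[inverse_kinematics([.45,.15,.4],down(a))])
best=min((a0,a0+np.pi),key=lambda a:abs(inverse_kinematics([.45,.15,.4],down(a))[5]))
def look(n,p,a):
    move_ptp(p,down(a)); c=capture("wrist"); P=cloud(c)
    cv2.imwrite(f"pics/{n}.png",c["image"]); np.savez(n+".npz",P=P,im=c["image"])
    print(n,current_clock(),(-np.asarray(c["R"]).T@c["t"]).round(3))
    for q in ["tin","base_a","tray","dryer","dial"]:
        for s in silhouettes("wrist",q)[:4]:
            m=s["region"]; X=P[m]; X=X[~np.isnan(X).any(1)]
            print(q,round(s["conf"],2),np.round(s["xy"]),m.sum(), np.median(X,0).round(3) if len(X) else None, np.median(c["image"][m],0))
look("wdry",[.44,.16,.42],best)
look("wtray",[.40,-.21,.36],best)
a=cv2.imread('pics/wdry.png');b=cv2.imread('pics/wtray.png')
cv2.imwrite('pics/w2.png',cv2.resize(np.hstack([a,b]),(800,300),interpolation=cv2.INTER_AREA))
E
```

```text
[[-0.97  0.26 -0.  ]
 [ 0.26  0.97 -0.  ]
 [-0.   -0.   -1.  ]]
1.4807963267948965 [array([ 1.75980911e-01,  5.19211575e-02,  1.48038683e+00, -4.44089210e-16,
        1.60928467e+00, -1.30481542e+00])]
4.62238898038469 [array([ 1.75980911e-01,  5.19211575e-02,  1.48038683e+00, -4.44089210e-16,
        1.60928467e+00,  1.83677724e+00])]
wdry 3.0083 [0.367 0.166 0.582]
tin 0.82 [20. 68.] 1849 [ 0.248 -0.256  0.053] [ 66. 176. 206.]
tin 0.78 [ 56. 161.] 1663 [ 0.427 -0.218  0.061] [155. 147. 147.]
base_a 0.87 [138. 227.] 836 [ 0.572 -0.078  0.056] [120.  55.  28.]
base_a 0.77 [246. 182.] 1737 [0.491 0.142 0.106] [140. 133. 133.]
base_a 0.58 [210. 188.] 1790 [0.486 0.079 0.106] [142. 135. 134.]
tray 0.82 [ 77. 156.] 2324 [ 0.424 -0.202  0.008] [163. 155. 157.]
dryer 0.7 [281. 169.] 12944 [0.477 0.209 0.051] [159. 162. 167.]
dial 0.71 [324. 191.] 1110 [0.505 0.267 0.122] [24. 22. 22.]
wtray 4.7167 [ 0.327 -0.204  0.523]
tin 0.98 [106. 149.] 2138 [ 0.367 -0.453  0.056] [133. 133.  45.]
tin 0.8 [205.  60.] 2406 [ 0.244 -0.269  0.056] [ 68. 180. 210.]
tin 0.62 [268. 313.] 147 [ 0.765 -0.209  0.005] [156. 148. 147.]
tin 0.61 [242. 170.] 1888 [ 0.428 -0.23   0.062] [154. 146. 146.]
base_a 0.95 [430. 198.] 2404 [0.483 0.062 0.103] [102.  96.  96.]
base_a 0.68 [471. 196.] 2331 [0.489 0.128 0.103] [105. 100.  99.]
base_a 0.67 [317. 258.] 878 [ 0.603 -0.108  0.052] [106.5  51.   26. ]
tray 0.67 [253. 157.] 3249 [ 0.42  -0.228  0.007] [167. 159. 162.]
tray 0.36 [184. 238.] 887 [ 0.544 -0.351  0.063] [133. 138. 135.]
dryer 0.91 [436. 164.] 10003 [0.468 0.107 0.05 ] [130. 132. 136.]
```

View pics/w2.png

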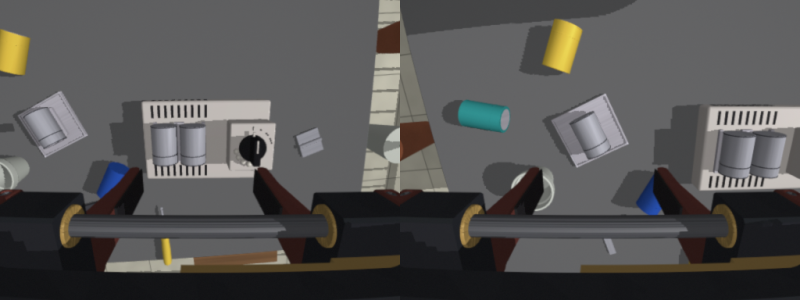

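```bash
cat > fit.py <<'E'
from h import *
from scipy.optimize import least_squares
def cyl(P,guess,zc,yaw0):
    X=P.reshape(-1,3); X=X[~np.isnan(X).any(1)]
    p=np.array([*guess,yaw0],float)
    for it in range(6):
        d=X[:,:2]-p[:2]; a=np.array([np.cos(p[2]),np.sin(p[2])]); n=np.array([-a[1],a[0]])
        u=d@a; v=d@n; rr=np.hypot(v,X[:,2]-zc)
        s=X[(abs(u)<.044)&(abs(v)<.031)&(abs(rr-.03)<(.012 if it<2 else .006))&(X[:,2]>zc+.004)]
        f=lambda q:np.hypot((s[:,:2]-p[:2]-[0,0])@np.array([-np.sin(q[1]),np.cos(q[1])])-q[0],s[:,2]-zc-q[2])-.03
        r=least_squares(f,[0,p[2],0],loss='soft_l1',f_scale=.001).x
        p[2]=r[1]; a=np.array([np.cos(p[2]),np.sin(p[2])]); n=np.array([-a[1],a[0]])
        p[:2]+=n*r[0]
        d=X[:,:2]-p[:2]; u=d@a; v=d@n
        t=u[(abs(u)<.062)&(abs(v)<.018)&(abs(np.hypot(v,X[:,2]-zc-r[2])-.03)<.004)&(X[:,2]>zc+.018)]
        lo,hi=np.percentile(t,[.5,99.5]); p[:2]+=a*(lo+hi)/2
    return p.round(4),round(r[2],4),round(hi-lo,4),len(s)
if __name__=="__main__":
  for n in ["wdry","wtray","top0","scene0"]:
    P=np.load(n+".npz")["P"]
    print(n)
    for g,zc,y in [((.44,-.225),.036,-.6),((.492,.074),.08,-.09),((.498,.14),.08,-.09)]:
        for yy in ([y,-y] if zc<.05 else [y]):
            try: print("  ",cyl(P,g,zc,yy))
            except Exception as e: print(e)
    X=P.reshape(-1,3); X=X[~np.isnan(X).any(1)]
    near=np.hypot(X[:,0]-.5,X[:,1]-.18)<.24
    D=X[near&(X[:,2]>.045)&(X[:,2]<.054)]; print("  deck",cv2.minAreaRect(D[:,:2].astype(np.float32)))
    T=X[(np.hypot(X[:,0]-.508,X[:,1]-.268)<.09)&(X[:,2]>.106)&(X[:,2]<.115)]; print("  turret",cv2.minAreaRect(T[:,:2].astype(np.float32)))
    B=X[(np.hypot(X[:,0]-.508,X[:,1]-.268)<.05)&(X[:,2]>.15)&(X[:,2]<.165)]; print("  bar",len(B),cv2.minAreaRect(B[:,:2].astype(np.float32)) if len(B)>3 else "")
E
python3 fit.py
```

```text
wdry
   (array([ 0.4332, -0.2322,  0.3626]), np.float64(0.0011), np.float64(0.0899), 1410)
   (array([ 0.4332, -0.2322,  0.3626]), np.float64(0.0011), np.float64(0.0899), 1410)
   (array([ 0.4909,  0.0749, -0.0761]), np.float64(0.0005), np.float64(0.0888), 1577)
   (array([ 0.4969,  0.1408, -0.0781]), np.float64(0.0004), np.float64(0.0887), 1563)
  deck ((0.4984433054924011, 0.14080987870693207), (0.3704123795032501, 0.1993885040283203), 85.29208374023438)
  turret ((0.5093013048171997, 0.2717756927013397), (0.09905976057052612, 0.11042878776788712), 85.5311508178711)
  bar 374 ((0.5089157819747925, 0.27271655201911926), (0.016989391297101974, 0.05540673807263374), 85.1470718383789)
wtray
   (array([ 0.4328, -0.2322,  0.3579]), np.float64(0.0004), np.float64(0.0892), 1741)
   (array([ 0.4328, -0.2322,  0.3579]), np.float64(0.0004), np.float64(0.0892), 1741)
   (array([ 0.4904,  0.0751, -0.0786]), np.float64(-0.0004), np.float64(0.0889), 1959)
   (array([ 0.4958,  0.1411, -0.0748]), np.float64(-0.0004), np.float64(0.0886), 1921)
  deck ((0.4986859858036041, 0.1450314223766327), (0.257
[... 789 characters left out ...]
53711)
scene0
   (array([ 0.4349, -0.23  ,  0.3596]), np.float64(-0.0012), np.float64(0.0911), 256)
   (array([ 0.4349, -0.23  ,  0.3596]), np.float64(-0.0012), np.float64(0.0911), 256)
   (array([ 0.4925,  0.0761, -0.0754]), np.float64(-0.0007), np.float64(0.0929), 263)
   (array([ 0.4993,  0.142 , -0.0742]), np.float64(-0.0012), np.float64(0.091), 274)
  deck ((0.5007078647613525, 0.14443059265613556), (0.3744501769542694, 0.20508518815040588), 85.05225372314453)
  turret ((0.5130642652511597, 0.2735743820667267), (0.10379482060670853, 0.10982424020767212), 84.02151489257812)
  bar 68 ((0.5116429328918457, 0.2739710509777069), (0.019393034279346466, 0.05724870786070824), 85.39644622802734)
```

Run:
```python
from h import *
p=[.4335,-.2315]; q=down(.359+np.pi/2)
move_ptp([*p,.14],q)
print(servo_line([*p,.022],rate=.1,contact_N=8),current_position())
move_gripper(0.04)
print(current_finger_gap(),current_grip_force(),current_force())
servo_line([*p,.20],rate=.15)
g=[.4965,.1085]; q=down(-.078+np.pi/2)
move_ptp([*g,.24],q)
print(current_finger_gap(),current_position(),current_clock())
c=capture("wrist"); cv2.imwrite("pics/held.png",c["image"]); np.savez("held.npz",P=cloud(c),im=c["image"])
X=np.load("held.npz")["P"].reshape(-1,3); X=X[~np.isnan(X).any(1)]
X=X[(np.hypot(X[:,0]-g[0],X[:,1]-g[1])<.06)&(X[:,2]>.21)&(X[:,2]<.30)]
print(len(X),X.min(0) if len(X) else 0,X.max(0) if len(X) else 0)
```

```text
False [ 0.43392241 -0.23178529  0.02247902]
0.0595936230576202 30.00058650970459 [-0.73021785  0.64686138  4.40703251]
0.05956794012085683 [0.49646624 0.10780653 0.2396191 ] 10.3917
18906 [0.44923876 0.06552123 0.22725807] [0.54297759 0.14975518 0.29999161]
```

View pics/held.png

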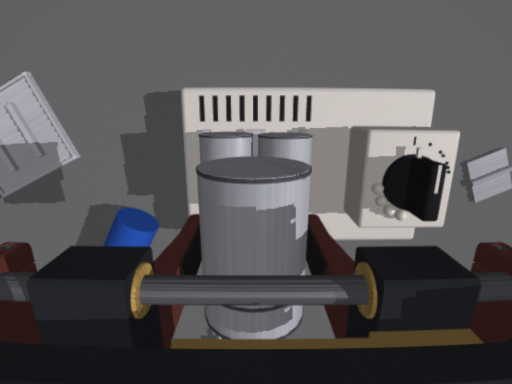

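The tin is held between the fingers (200–310, 160–325) over the two deck tins (225 and 285, about 150). Before placing, I'll check its tilt and its offset along its length.

Run:
```python
from h import *
from fit import cyl
P=np.load("held.npz")["P"]; 
print(cyl(P,(.4965,.1085),.2536,-.078), cyl(P,(.4905,.075),.08,-.078))
X=P.reshape(-1,3); X=X[~np.isnan(X).any(1)]
a=np.array([np.cos(.078),-np.sin(.078)]); d=X[:,:2]-[.4965,.1085]; u=d@a; v=d@np.array([-a[1],a[0]])
for lo in np.arange(-.06,.06,.01):
    s=(u>lo)&(u<lo+.01)&(abs(v)<.006)&(X[:,2]>.2)&(X[:,2]<.3)
    print(round(lo,3),s.sum(),np.percentile(X[s,2],[50,90]).round(4) if s.sum() else "")
```

```text
(array([ 0.4952,  0.1067, -0.0783]), np.float64(0.0002), np.float64(0.0875), 14455) (array([ 0.4589,  0.0778, -0.0764]), np.float64(0.0004), np.float64(0.0249), 1261)
-0.06 0 
-0.05 803 [0.2763 0.2842]
-0.04 588 [0.2836 0.2845]
-0.03 547 [0.2835 0.2843]
-0.02 513 [0.2835 0.2843]
-0.01 481 [0.2834 0.2843]
0.0 116 [0.2833 0.2841]
0.01 3 [0.2842 0.2846]
0.02 372 [0.2835 0.2844]
0.03 362 [0.2833 0.2842]
0.04 50 [0.2831 0.2838]
0.05 0
```

Run:
```python
from h import *
from fit import cyl
g=[.4970,.1090]; q=down(-.078+np.pi/2)
servo_line([*g,.126],q,rate=.12)
hit=servo_line([*g,.1135],rate=.02,contact_N=5)
print(hit,current_position(),current_force())
move_gripper(0.085)
print(current_clock(),current_force(),current_finger_gap())
servo_line([*g,.24],rate=.12)
c=capture("top");P=cloud(c)
print(cyl(P,(.497,.1085),.13,-.078))
c=capture("wrist");P=cloud(c); print(cyl(P,(.497,.1085),.13,-.078)); cv2.imwrite("pics/placed.png",c["image"])
print(current_clock())
```

```text
True [0.49715704 0.10957909 0.11634744] [-0.7828113   1.37069086  4.66092144]
12.65 [-0.5082086  -0.05562659 -0.13391274] 0.08518388576402305
(array([ 0.4708,  0.1109, -0.0963]), np.float64(-0.0007), np.float64(0.0333), 236)
(array([ 0.4967,  0.1082, -0.0768]), np.float64(0.0004), np.float64(0.089), 5580)
13.9333
```

View pics/placed.png

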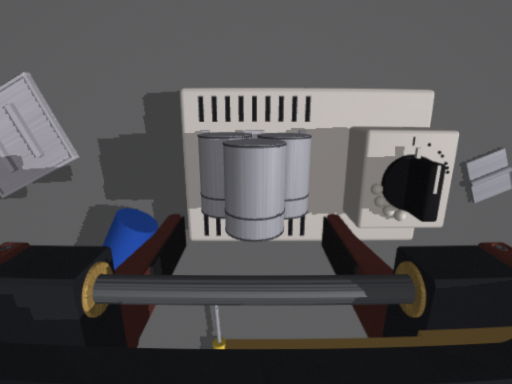

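The third tin is saddled at (255,190), level and central between the deck tins. On to the dial.

Run:
```python
from h import *
d=[.510,.273]; a0=-.078+np.pi/2
move_ptp([*d,.22],down(a0))
move_gripper(.05)
print(servo_line([*d,.125],rate=.1,contact_N=8),current_position())
move_gripper(0.0)
print(current_finger_gap(),current_grip_force(),current_force(),current_clock())
z=current_position()[2]
for k in np.arange(.2,1.21,.2):
    servo_line([*d,.125],down(a0-k),rate=.1)
    R=Ro.from_quat(current_orientation()).as_matrix()
    print(round(k,2),round(a0-np.arctan2(R[1,1],R[0,1]),3),current_torque().round(2),current_force().round(1),round(current_finger_gap(),4),round(current_clock(),2))
```

```text
False [0.51052404 0.27320635 0.12559904]
0.01566216010073925 29.99945640563965 [-0.74337562  4.70353031 -0.58669623] 17.075
0.2 0.198 [0.8  0.08 0.17] [-0.4  5.2 -0.3] 0.0156 17.43
0.4 0.398 [0.79 0.14 0.19] [0.1 5.5 0.4] 0.0159 17.77
0.6 0.598 [0.78 0.11 0.19] [-0.9  6.  -0.6] 0.0156 18.12
0.8 0.798 [0.79 0.16 0.2 ] [-0.1  5.1  0.3] 0.0157 18.48
1.0 0.998 [0.83 0.17 0.21] [ 0.6  5.4 -0.1] 0.016 18.82
1.2 1.198 [0.79 0.16 0.21] [-0.1  6.1 -0.3] 0.0156 19.18
```

Held at 1.2 rad with a steady gap. I'll check the bar angle and the pyramid in the pictures before handing in.

Run:
```python
from h import *
from fit import cyl
sleep(.8)
for n in ["wrist","top","scene"]:
    c=capture(n);P=cloud(c); cv2.imwrite(f"pics/end_{n}.png",c["image"])
    try: print(n,cyl(P,(.497,.1085),.13,-.078))
    except Exception as e: print(n,e)
print(current_finger_gap(),current_grip_force(),current_torque(),current_clock())
a=cv2.imread('pics/end_wrist.png');b=cv2.imread('pics/end_scene.png')[140:260,200:360]
cv2.imwrite('pics/end.png',cv2.resize(np.hstack([a,cv2.resize(b,(512,384))]),(800,300)))
```

```text
wrist index -1 is out of bounds for axis 0 with size 0
top (array([ 0.4992,  0.1086, -0.0785]), np.float64(-0.0007), np.float64(0.0893), 645)
scene (array([ 0.4986,  0.1088, -0.0805]), np.float64(-0.0009), np.float64(0.091), 277)
0.01558665989511853 30.00998318195343 [0.82978713 0.18241065 0.26715733] 20.125
```

View pics/end.png

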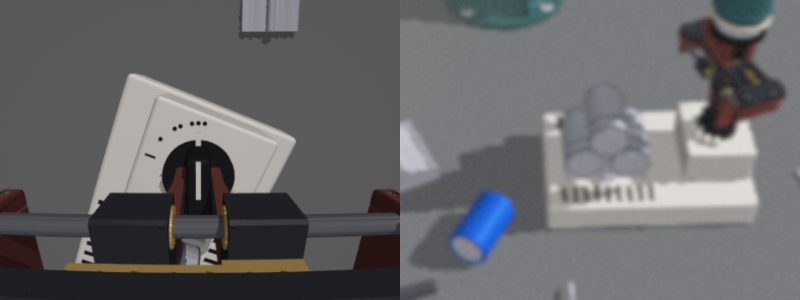

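The white pointer (198,140) is on the three-pip mark (198,123), and the pyramid stands at (605,130) in the right-hand view. Handing in.

```bash
python3 -c "
from bench import *
print(close_job())"
```

```text
the job is handed in; nothing more can be done
None
```

The loose tin is saddled on the two deck tins and let go, the gripper is holding the dial at the third click (about 1.2 rad), and the job was handed in at about 20 s on the clock; no verdict was reported.

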